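# Mark a bar in the sloping-plunger marking fixture

## Robot

A 6-joint arm with a two-finger parallel gripper is mounted at the origin on the work surface. World frame = base frame: x ahead of the robot, y to its left, z up, the work surface at z = 0. Lengths are in m, angles in rad, forces in N, time in s.
With the tool pointing down it reaches from about 0.35 to 0.975 m from the base axis. Payload 4.9 kg.
Tool frame: the origin (TCP) lies at the very end of the fingers, on their centre line; the grasp point (between the pads) lies 19 mm behind it; z points along the fingers, y is the line along which they close (so a half turn about z gives the same grasp; the last joint's range is limited). The gripper opens to 85 mm and grips with 20 to 120 N. Pads are 22 mm wide; open, the fingers measure 114 mm over their backs; the gripper's body (76 mm by 85 mm) begins 54 mm behind the grasp point. The pads swing forward as they close: fully open they stand 13 mm farther back than shut.
Start: joints at [-1.455, 0.053, 1.613, -0, 1.476, -0.119], TCP at [0.145, -0.608, 0.231] pointing down, gripper open.
Joint ranges: [-3.01, 3.01], [-1.01, 2.22], [0.06, 2.58], [-1.02, 4.17], [0.09, 2.62], [-3.14, 3.14]. Speed limits (rad/s): [2.57, 2.57, 3.14, 3.14, 3.14, 3.14].

## Interface

Orientations are given as a unit quaternion [w, x, y, z].
In Python, from plant import manip gives the robot as it stands.
- The arm moves only by the tool play_rows, never from a script. Its argument "series" is a list that holds one entry, the list of rows, each a list of 7 numbers: the shift along the world's x, y, z in m, then the turn, a rotation vector about the world's x, y, z in degrees, then the opening, from 0 (shut) to 1 (fully open). In form: [[[dx, dy, dz, rx, ry, rz, grip], ...]]. A call has 1 to 10 rows; each row shifts and turns the commanded pose from where the row before left it; what a row does not reach is not made up. A row lasts 1/10 s, in which the tool goes at most 50 mm and 8.59 degrees, less where a joint would pass 70% of its speed; a pose out of reach is approached as far as the arm can. A call with a gripper value outside its range is refused whole. The fingers move at their own pace and stop on an object; the grip force is fixed at half the most. Time passes only in rows, so rows that do not move let the fingers close. It gives the time, the measured TCP pose, the force, the opening and the grip force at its end, in the units of the state.
- manip.state(): the state, without advancing time (a new reading comes with each control period).
- manip.grab_frame(name): name is "scene" or "top" or "wrist"; returns a dict with "frame" (420x560x3 uint8, blue, green, red), "mtx" (3x3 intrinsics, pixels), "k1" (the pictures are not rectified: a ray, as slopes to the right and down, at radius r is drawn at 1 + k1 r^2 times it, then the intrinsics apply), "R" (3x3) and "t" (3): a world point X has camera coordinates R X + t. Camera axes: x right, y down, z forward; pixel columns grow to the right and rows downward; lengths in m; the calibration is good to about 2 mm. A picture is of the moment at which its call begins. There is no depth.
- manip.job_done(): hands the job in; it is judged then, once.
The state is a dict: "time": time; "joint_pos": joint angles; "joint_vel": joint speeds; "joint_efforts": joint torques, N m; "tool_pos": TCP position; "tool_rot": TCP orientation; "contact_force": force on the tool from outside, world axes, zero at the start; "ft_torque": the same for the moment, N m; "gripper_width": opening from 0.0 (shut) to 1.0 (fully open); "grasp_force": force on a finger pad.
Only numpy, scipy, OpenCV 4.12 (cv2) and the standard library are available. Lean on these libraries where they do the work, as an engineer would, in place of code of your own. Each camera call takes 0.05 s, during which the arm holds its last target. There are 200 camera calls.

## Task

Lay the blue-banded bar in the two vees of the marking fixture and slide it home, so that its end meets the blue end stop under the marker. Only when it is home, press the red head of the sloping marker plunger right down to its stop, let it spring back up, and leave the bar lying home in the vees. Leave the plain bar and everything else on the bench where they are.

Things in the scene. Friction and masses are not known exactly. Their poses are not given: they have to be found in the camera images.
- bar: the bar to mark: bare-metal cylinder, 26 mm diameter, 200 mm long, about 0.35 kg, a 30 mm blue band at each end. Origin at its middle on its axis; its y axis runs along its length (it may be rolled about y). Either end may go to the stop. It starts in one of the rack's two grooves, level, axis 50 mm above the bench
- rack: green rack, base 160 x 150 x 8 mm, fixed; origin under its centre. Two grooves along its y, at x = -40 and +40 mm. Each bar lies on two grey vees 20 mm wide at y = -55 and +55 mm, so 90 mm between them is free for fingers, down to the base plate
- home (a point): where the middle of the bar's axis must be when home, 60 mm above the bench, fixed to the fixture. y runs level along the vees towards the end stop, z up, x across the vees. Stop face at y = +100 mm, its top 90 mm above the bench
- fixture: marking fixture, fixed, aluminium base 160 x 250 x 15 mm; origin under its centre, point home at x 0, y +10, z +60 mm, same axes. Bar rests in two 90-degree steel vees, 30 mm wide, at y = -75 and +55 mm; flank tops 3 mm above the bar's axis, 21 mm either side. Fingers can straddle the bar only between the vees (y = -60 to +40 mm), down to the base
- marker (a point): lower end of the dark marker barrel (28 mm diameter, along the plunger axis), at x -19, y +80, z +30 mm from point home, with a point below it. It overhangs the vee from 66 to 94 mm beyond home along y, so a bar cannot be lowered straight in: lay it about 50 mm short of home, then slide it along +y beneath the marker
- plunger_top (a point): centre of the flat top of the round red plunger head (38 mm diameter, 12 mm thick). z points out of it along the plunger axis, 32 degrees from vertical, leaning to the fixture's -x; y is the fixture's y. When up it is at x -60, y +80, z +96 mm from point home. Press along -z of this frame, coming in along the axis
- lamp_front (a point): middle of the lower front edge of a black lamp bar (40 mm wide in y, 22 mm thick, running back along the fixture's +x) that hangs above and behind the plunger head: 55 mm above the top's centre, 15 mm to its +x. A gripper held vertical strikes it
- plunger (a joint): plunger travel in m: 0 up, 0.012 at its stop; a spring pushes it up, about 5 N at the start and 13 N at the stop
- plain_bar: plain bare-metal bar, same shape and frame as the blue-banded one but without bands, in the other groove of the rack; leave it
- cup: orange open cup, 56 mm across, 50 mm high, origin under its centre; leave it
- wrench: steel spanner lying at the far side; leave it
- socket: steel wrench socket, 32 mm across, 42 mm high, standing; leave it
- can: yellow can, 60 mm across, 160 mm high; leave it
- glove_box: purple carton, 120 x 230 x 80 mm; leave it
Things that resemble listed ones, but are neither listed nor needed, are in the scene too. Leave any green or turquoise look-alike of the bar alone.

How it is judged:
By the outcome, as a careful person would: the job done as asked, in the order asked, and still so for the second after the job is handed in, with the robot touching nothing.
It also fails if it takes over 50 s, if anything falls off the work surface, if the arm or the gripper's body presses on something with over 40 N, if the wrist force passes 120 N, or if a joint passes its speed limit or range.

## Working session

There is one attempt and no reset: what is moved stays moved. The work goes in short steps, Python scripts to look and compute and a tool call to move; the robot and the scene stay as the last step left them, time stands still between calls to the robot, and variables do not carry over. Pictures are saved under pics/ and viewed, at most 10 in all, crops included, and the job is handed in when it is done.

Besides the shell and the picture viewer there is one more tool, called after "Call:" by a JSON object that holds its "api" and its "payload". play_rows: Moves the arm, as the interface text tells. Its arguments: {"type":"object","properties":{"series":{"type":"array"}},"required":["series"]}

```bash
mkdir -p pics; cat > h.py <<'E'
import numpy as np, cv2, json
from plant import manip
def grab(n,save=None):
    f=manip.grab_frame(n)
    for k in("mtx","R","t"): f[k]=np.array(f[k],float)
    f["t"]=f["t"].ravel(); f["frame"]=np.array(f["frame"],np.uint8)
    if save: cv2.imwrite("pics/"+save,f["frame"]); np.savez("pics/"+save[:-4]+".npz",**f)
    return f
def load(s): return dict(np.load("pics/"+s+".npz"))
def proj(f,X):
    c=f["R"]@np.array(X,float)+f["t"]; s=c[:2]/c[2]; s=s*(1+float(f["k1"])*(s@s))
    return (f["mtx"]@np.r_[s,1])[:2]
def ray(f,uv):
    d=np.linalg.inv(f["mtx"])@np.r_[uv,1.]; d=d[:2]; s=d.copy()
    for _ in range(20): s=d/(1+float(f["k1"])*(s@s))
    return -f["R"].T@f["t"], f["R"].T@np.r_[s,1]
def onz(f,uv,z):
    o,d=ray(f,uv); return o+d*(z-o[2])/d[2]
def tri(*obs):
    A=np.zeros((3,3));b=np.zeros(3)
    L=[ray(f,uv) for f,uv in obs]
    for o,d in L:
        d=d/np.linalg.norm(d);P=np.eye(3)-np.outer(d,d);A+=P;b+=P@o
    X=np.linalg.solve(A,b)
    return X,[np.linalg.norm(np.cross(X-o,d/np.linalg.norm(d))) for o,d in L]
E
python3 - <<'E'
from h import *
for n in("scene","top","wrist"):
    f=grab(n,n+"0.png"); print(n,f["mtx"][0,0],f["k1"],-f["R"].T@f["t"],f["R"][2])
a=cv2.imread("pics/scene0.png");b=cv2.imread("pics/top0.png")
s=manip.state();print(s)
E
```

```text
scene 521.872706319331 -0.03038659148152789 [ 1.45199168 -0.34609374  1.32002538] [-0.60890773  0.22753269 -0.75990806]
top 435.05350306488964 -0.04738630525888845 [0.37358863 0.02588088 1.54558688] [ 0.10550784  0.00345101 -0.99441248]
wrist 356.1578540509964 -0.05559429500856164 [ 0.20876778 -0.59376442  0.37357061] [-0.25359108 -0.05868844 -0.96552951]
{'time': 0.15, 'joint_pos': array([-1.45500601e+00,  5.31911181e-02,  1.61399423e+00, -1.92836630e-05,
        1.47595383e+00, -1.19026987e-01]), 'joint_vel': array([ 1.53121483e-03, -2.52267978e-03, -6.19971929e-03,  7.82561742e-05,
        1.80618875e-03, -1.61606988e-04]), 'joint_efforts': array([ 2.75425791e-04, -3.94244921e+01, -3.70721805e+01, -1.29621071e-04,
        4.68688522e-03,  9.37206323e-06]), 'tool_pos': array([ 0.14533865, -0.60737241,  0.23034482]), 'tool_rot': array([-7.73276671e-04,  9.93115114e-01,  1.17139972e-01, -8.34637916e-06]), 'contact_force': array([-0.21943019, -0.01670524, -0.03513156]), 'ft_torque': array([-0.03469813,  0.03162667, -0.02280548]), 'grasp_force': 0.0, 'gripper_width': 1.0017412750085024}
```

View pics/scene0.png

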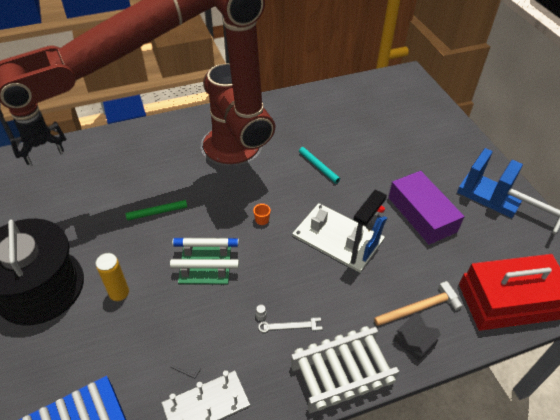

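View pics/top0.png

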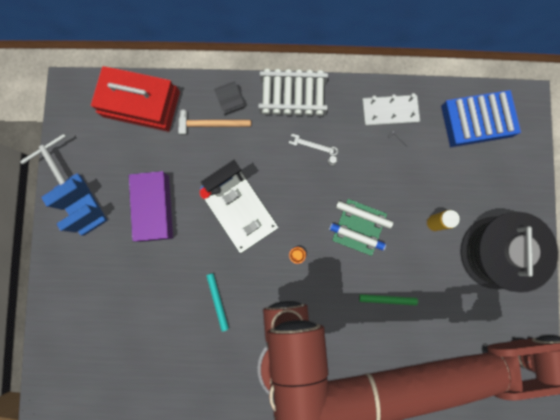

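Scene view: the blue-banded bar lies at (206,242), with the plain bar in the same rack at (204,264). Look-alikes are the green rod at (157,210) and the turquoise one at (319,164). In the top view the blue-banded bar is at (358,237), the plain bar at (364,215), and the fixture at (240,212) with its red head at (205,193). I choose the bar with blue ends and check it in a close crop.

```bash
python3 - <<'E'
from h import *
S=load("scene0");T=load("top0")
c=lambda f,x,y,w,h:cv2.resize(f["frame"][y:y+h,x:x+w],(400,300),interpolation=cv2.INTER_CUBIC)
im=np.vstack([np.hstack([c(S,285,180,120,90),c(T,190,150,96,72)]),np.hstack([c(S,155,220,100,75),c(T,316,190,88,66)])])
cv2.imwrite("pics/crop1.png",im)
def blobs(f,name,lo,hi,box,mn=8):
    x,y,w,h=box;hsv=cv2.cvtColor(f["frame"][y:y+h,x:x+w],cv2.COLOR_BGR2HSV)
    m=cv2.inRange(hsv,lo,hi);n,l,st,ce=cv2.connectedComponentsWithStats(m)
    r=[(st[i,4],ce[i]+[x,y],st[i,:4]+[x,y,0,0]) for i in range(1,n) if st[i,4]>=mn]
    for q in r: print(name,q[0],q[1].round(1),q[2])
    return r
B=((105,120,60),(130,255,255))
bs=blobs(S,"S blue",*B,(160,225,90,40));bt=blobs(T,"T blue",*B,(320,215,75,40))
blobs(S,"S stop",*B,(340,180,60,90));blobs(T,"T stop",*B,(190,150,90,60))
R=((0,150,80),(8,255,255))
rs=blobs(S,"S red",*R,(340,180,60,90),4);rt=blobs(T,"T red",*R,(190,150,90,60),4)
E
```

```text
S blue 76 [177.7 241.5] [173 238  10   8]
S blue 85 [232.5 241.9] [228 238  10   9]
T blue 54 [334.5 227.6] [331 224   8   9]
T blue 58 [380.2 245.2] [376 241   9   9]
S stop 316 [374.4 235.4] [363 216  24  45]
S red 35 [380.8 208.6] [377 205   8   7]
T red 67 [204.4 193.3] [200 189  11   9]
```

View pics/crop1.png

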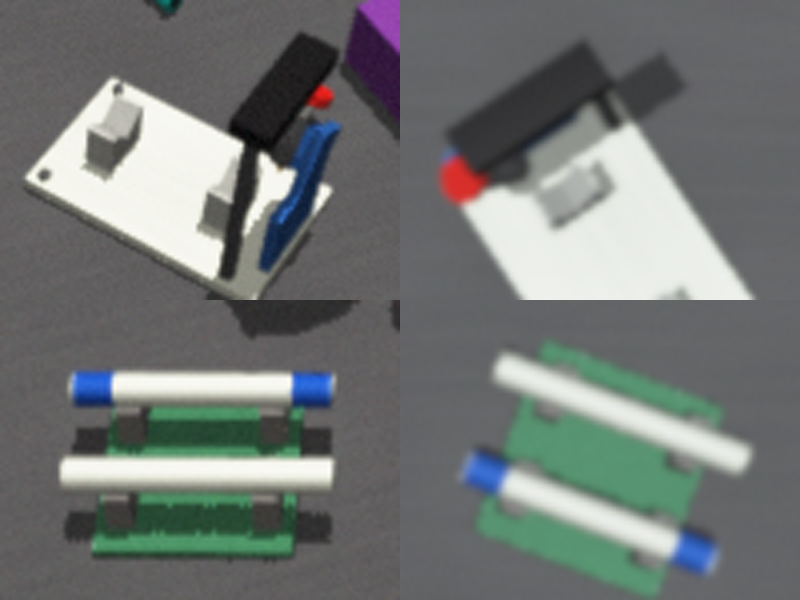

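The crop shows the bar with two blue bands (scene 177,241 to 232,242), so it is the right one. The fixture's stop end is toward +y, ahead of the robot. Next I triangulate.

```bash
python3 - <<'E'
from h import *
S=load("scene0");T=load("top0")
a,ea=tri((S,(177.7,241.5)),(T,(380.2,245.2)));b,eb=tri((S,(232.5,241.9)),(T,(334.5,227.6)))
print("bands",a.round(4),b.round(4),ea[0],eb[0],np.linalg.norm(a-b),"mid",((a+b)/2).round(4),"yaw of axis",np.degrees(np.arctan2(*(b-a)[[1,0]])))
r,er=tri((S,(380.8,208.6)),(T,(204.4,193.3)));print("red",r.round(4),er)
# base corners
for n,f,cs in(("S",S,[(318,203.1),(291.9,234),(358.5,269.1),(384.6,237)]),("T",T,[])):
    for c in cs: print(n,c,onz(f,c,.015)[:2].round(4))
# white polygon in top & scene
for n,f,(x,y,w,h) in(("S",S,(285,190,110,90)),("T",T,(190,150,96,110))):
    im=f["frame"][y:y+h,x:x+w].min(2);m=(im>150).astype(np.uint8)
    C=max(cv2.findContours(m,0,1)[0],key=cv2.contourArea);H=cv2.convexHull(C)
    p=cv2.approxPolyDP(H,3,True)[:,0]+[x,y]
    print(n,[(tuple(q),onz(f,q.astype(float),.015)[:2].round(3).tolist()) for q in p])
E
```

```text
bands [ 0.4318 -0.2933  0.0496] [ 0.4882 -0.135   0.049 ] 0.00018652921031883023 0.00015836331798755097 0.16806082445871726 mid [ 0.46   -0.2142  0.0493] yaw of axis 70.38878833424181
red [0.5829 0.3046 0.1407] [np.float64(0.003256823495045898), np.float64(0.0032568234950458414)]
S (318, 203.1) [0.3992 0.1886]
S (291.9, 234) [0.4944 0.0588]
S (358.5, 269.1) [0.6883 0.2016]
S (384.6, 237) [0.6034 0.3339]
S [((np.int64(318), np.int64(203)), [0.399, 0.189]), ((np.int64(357), np.int64(223)), [0.522, 0.275]), ((np.int64(349), np.int64(263)), [0.658, 0.184]), ((np.int64(293), np.int64(233)), [0.492, 0.064])]
T [((np.int64(246), np.int64(180)), [0.652, 0.18]), ((np.int64(277), np.int64(228)), [0.484, 0.064]), ((np.int64(240), np.int64(252)), [0.396, 0.191]), ((np.int64(205), np.int64(199)), [0.58, 0.323])]
```

Checks on the measurements:
- **Bar:** middle at (0.460, -0.214, 0.049) with its axis at 70.4°. The band spacing is 168 mm against the 170 mm given.
- **Fixture:** base corners span about 245 mm, with the +y axis at about 35.4°, which puts home near (0.554, 0.203).
- **Red head:** the predicted spot agrees to within 7 mm horizontally.

Moving to hover over the bar now.

Call:
{"api": "play_rows", "payload": {"series": [[[0.0315, 0.039, 0, 0, 0, 5.7, 0.75], [0.0315, 0.039, 0, 0, 0, 5.7, 0.75], [0.0315, 0.039, 0, 0, 0, 5.7, 0.75], [0.0315, 0.039, 0, 0, 0, 5.7, 0.75], [0.0315, 0.039, 0, 0, 0, 5.7, 0.75], [0.0315, 0.039, 0, 0, 0, 5.7, 0.75], [0.0315, 0.039, 0, 0, 0, 5.7, 0.75], [0.0315, 0.039, 0, 0, 0, 5.7, 0.75], [0.0315, 0.039, 0, 0, 0, 5.7, 0.75], [0.0315, 0.039, 0, 0, 0, 5.7, 0.75]]]}}

```text
time: 1.15
tool_pos: [0.4604, -0.2169, 0.2312]
tool_rot: [0.0, 0.816, 0.578, 0.0]
contact_force: [1.2, -1.2, 0.1]
gripper_width: 0.75
grasp_force: 0.0
```

Call:
{"api": "play_rows", "payload": {"series": [[[0, 0.003, 0, 0, 0, 0, 0.75], [0, 0, 0, 0, 0, 0, 0.75]]]}}

```text
time: 1.35
tool_pos: [0.4599, -0.2146, 0.2309]
tool_rot: [-0.0, 0.816, 0.578, -0.0]
contact_force: [0.2, -0.8, -0.2]
gripper_width: 0.751
grasp_force: 0.0
```

```bash
cat >> h.py <<'E'
from scipy.spatial.transform import Rotation as Ro
def pose():
    s=manip.state();q=np.array(s["tool_rot"]);M=Ro.from_quat(q[[1,2,3,0]]).as_matrix();return np.array(s["tool_pos"]),M,s
def blue(f,mn=150):
    m=cv2.inRange(cv2.cvtColor(f["frame"],cv2.COLOR_BGR2HSV),(105,120,50),(130,255,255))
    n,l,st,ce=cv2.connectedComponentsWithStats(m);return [(st[i,4],ce[i].round(1),st[i,:4]) for i in range(1,n) if st[i,4]>=mn]
E
python3 - <<'E'
from h import *
f=grab("wrist","w1.png");p,M,s=pose();print(s["time"],p,M.round(3).tolist(),s["gripper_width"])
for a,c,b in blue(f): print(a,c,b,onz(f,c,.0505).round(4))
E
```

```text
1.4 [ 0.45937733 -0.21568332  0.23097172] [[0.334, 0.943, -0.001], [0.943, -0.334, -0.0], [-0.0, -0.001, -1.0]] 0.7486439643026113
1076 [281.5  85.5] [267  68  30  36] [ 0.4883 -0.1368  0.0505]
716 [280.5 267.1] [268 252  27  31] [ 0.4306 -0.2983  0.0505]
```

View pics/w1.png

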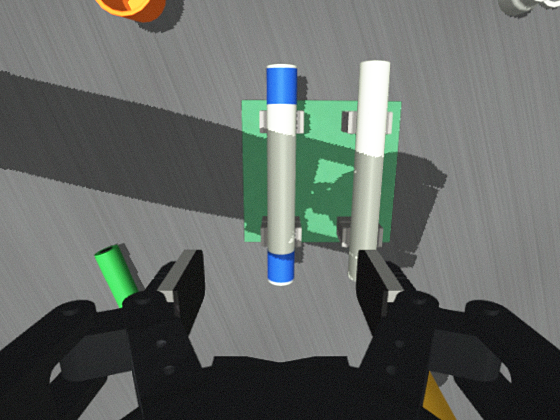

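The wrist view shows the blue-banded bar centred between the fingers at column 281, bands at (281,85) and (280,267). The plain bar is to the right at column 373, clear of the right finger. Descend and grip.

Call:
{"api": "play_rows", "payload": {"series": [[[0, -0.001, -0.045, 0, 0, 0, 0.7], [0, 0, -0.045, 0, 0, 0, 0.7], [0, 0, -0.045, 0, 0, 0, 0.7], [0, 0, -0.035, 0, 0, 0, 0.7], [0, 0, -0.02, 0, 0, 0, 0.7], [0, 0, -0.012, 0, 0, 0, 0.7], [0, 0, 0, 0, 0, 0, 0.7]]]}}

```text
time: 2.1
tool_pos: [0.4579, -0.2173, 0.0276]
tool_rot: [-0.002, 0.818, 0.576, -0.001]
contact_force: [0.6, -0.1, 0.6]
gripper_width: 0.695
grasp_force: 0.0
```

Call:
{"api": "play_rows", "payload": {"series": [[[0, 0, 0, 0, 0, 0, 0.0], [0, 0, 0, 0, 0, 0, 0.0], [0, 0, 0, 0, 0, 0, 0.0], [0, 0, 0, 0, 0, 0, 0.0], [0, 0, 0, 0, 0, 0, 0.0], [0, 0, 0, 0, 0, 0, 0.0]]]}}

```text
time: 2.7
tool_pos: [0.4596, -0.2175, 0.0314]
tool_rot: [0.0, 0.817, 0.577, -0.001]
contact_force: [-5.7, 0.6, 7.1]
gripper_width: 0.289
grasp_force: 58.5
```

The bar is gripped (width 0.289, about 26 mm; pad force 58 N). Now lift it and carry it toward the fixture, turning so that the wrist camera ends up on the side away from the marker.

Call:
{"api": "play_rows", "payload": {"series": [[[0, 0, 0.02, 0, 0, 0, 0], [0, 0, 0.035, 0, 0, 0, 0], [0, 0, 0.045, 0, 0, 0, 0], [0, 0, 0.045, 0, 0, 0, 0], [0, 0, 0.045, 0, 0, 0, 0]]]}}

```text
time: 3.2
tool_pos: [0.459, -0.2164, 0.2209]
tool_rot: [-0.0, 0.817, 0.577, -0.0]
contact_force: [1.9, -1.3, -5.0]
gripper_width: 0.283
grasp_force: 59.9
```

Call:
{"api": "play_rows", "payload": {"series": [[[-0.002, 0.034, 0, 0, 0, 8.5, 0], [-0.002, 0.034, 0, 0, 0, 8.5, 0], [-0.002, 0.034, 0, 0, 0, 8.5, 0], [-0.002, 0.034, 0, 0, 0, 8.5, 0], [-0.002, 0.034, 0, 0, 0, 8.5, 0], [-0.002, 0.034, 0, 0, 0, 8.5, 0], [-0.002, 0.034, 0, 0, 0, 8.5, 0], [-0.002, 0.034, 0, 0, 0, 8.5, 0], [-0.002, 0.034, 0, 0, 0, 8.5, 0], [-0.002, 0.034, 0, 0, 0, 8.5, 0]]]}}

```text
time: 4.2
tool_pos: [0.4388, 0.1246, 0.2193]
tool_rot: [0.0, 0.209, 0.978, 0.0]
contact_force: [0.4, 0.4, -3.5]
gripper_width: 0.28
grasp_force: 60.0
```

Call:
{"api": "play_rows", "payload": {"series": [[[0, 0, 0, 0, 0, 8.5, 0], [0, 0, 0, 0, 0, 8.5, 0], [0, 0, 0, 0, 0, 8.5, 0], [0, 0, 0, 0, 0, 8.5, 0], [0, 0, 0, 0, 0, 8.5, 0], [0, 0, 0, 0, 0, 8.5, 0], [0, 0, 0, 0, 0, 8.5, 0], [0, 0, 0, 0, 0, 0, 0]]]}}

```text
time: 5.0
tool_pos: [0.4391, 0.1232, 0.2191]
tool_rot: [-0.0, -0.3, 0.954, 0.0]
contact_force: [1.0, -0.5, -4.6]
gripper_width: 0.284
grasp_force: 60.3
```

```bash
python3 - <<'E'
from h import *
f=grab("wrist","w2.png");p,M,s=pose();print(s["time"],p,M.round(3).tolist(),s["gripper_width"],s["joint_pos"].round(2), "toolx yaw",np.degrees(np.arctan2(M[1,0],M[0,0])))
print("home proj",proj(f,(.554,.203,.06)))
E
```

```text
5.05 [0.43920646 0.12316866 0.21917993] [[-0.821, -0.571, -0.0], [-0.571, 0.821, 0.0], [0.0, 0.0, -1.0]] 0.2845252969215772 [ 0.11 -0.36  2.    0.    1.5  -2.07] toolx yaw -145.21070189588642
home proj [280.45747714 327.28698072]
```

View pics/w2.png

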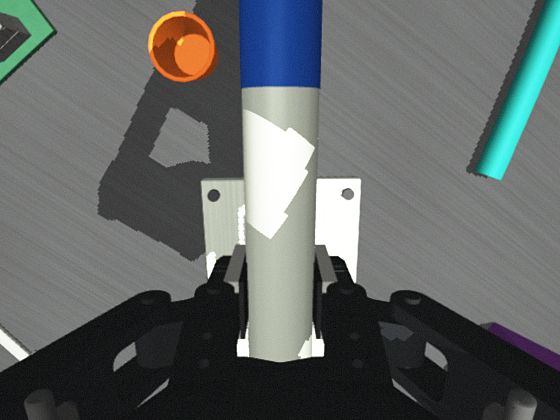

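The wrist view shows the held bar at columns 243–320. The fixture's near base edge is at rows 178–180, with corners near (201,180) and (360,178) and the side edges visible. I use those corners to refine the fixture frame.

```bash
python3 - <<'E'
from h import *
f=load("w2");S=load("scene0");T=load("top0")
g=f["frame"].min(2)
# refine edge: first bright rows in columns, white>100 vs dark
ys=[]
for c in list(range(208,238,3))+list(range(326,356,3)):
    col=g[165:200,c].astype(int); ys.append((c,165+np.argmax(np.diff(col))+.5))
ys=np.array(ys);k=np.polyfit(ys[:,0],ys[:,1],1);print("edge",k,np.abs(np.polyval(k,ys[:,0])-ys[:,1]).max())
def ex(rows,lo,hi,sg):
    r=np.array([(y,lo+np.argmax(sg*np.diff(g[y,lo:hi].astype(int)))+.5) for y in rows]);k=np.polyfit(r[:,0],r[:,1],1);print(k,np.abs(np.polyval(k,r[:,0])-r[:,1]).max());return k
L=ex(range(184,245,4),190,222,1);R=ex(range(184,255,4),345,375,-1)
cs=[]
for q in(L,R):
    y=(np.polyval(k,280));
    for _ in range(9): x=np.polyval(q,y);y=np.polyval(k,x)
    cs.append((x,y))
P=[onz(f,c,.015) for c in cs];print(cs,P,np.linalg.norm(P[0]-P[1]))
print("tri R w/ S",tri((f,cs[1]),(S,(317.5,203))),"tri L",tri((f,cs[0]),(S,(292,233.7))))
d=P[1]-P[0];x=-d[:2]/np.linalg.norm(d);print("yaw fix y by short edge",np.degrees(np.arctan2(x[0],-x[1])))
for q in(L,R):
    a,b=[onz(f,(np.polyval(q,y),y),.015) for y in(184,245)];v=b-a;print("side yaw",np.degrees(np.arctan2(v[1],v[0])))
m=(P[0]+P[1])[:2]/2
for yaw in(34.8,35.4,36):
    u=np.array([np.cos(np.radians(yaw)),np.sin(np.radians(yaw))]);print(yaw,"home",m+.135*u,"lay",m+.085*u)
# bar direction from bar edges + far end in top view
t=grab("top","top1.png")
for a,c,b in blue(t,10): print("top blue",a,c,b,onz(t,c,.238).round(4))
s=grab("scene","scene1.png")
for a,c,b in blue(s,10): print("scene blue",a,c,b,onz(s,c,.238).round(4))
E
```

```text
edge [-2.76703467e-02  1.87711532e+02] 16.54389986639481
[6.98529412e-02 1.88051471e+02] 0.4779411764706367
[9.02992776e-03 3.56031476e+02] 12.229102167182589
[(np.float64(200.77560306002556), np.float64(182.156001701419)), (np.float64(357.6371376684943), np.float64(177.81558865954906))] [array([0.48865645, 0.06039367, 0.015     ]), array([0.39556538, 0.18590445, 0.015     ])] 0.15626548920188213
tri R w/ S (array([0.39577354, 0.1876494 , 0.01185462]), [np.float64(0.0007970478780784883), np.float64(0.000797047878078472)]) tri L (array([0.49007682, 0.06048493, 0.01073023]), [np.float64(0.0004086308415982827), np.float64(0.00040863084159837204)])
yaw fix y by short edge 36.564248759028615
side yaw 35.54565497530942
side yaw 38.75467194590213
34.8 home [0.55296606 0.20019539] lay [0.5119086  0.17165971]
35.4 home [0.55215317 0.20135202] lay [0.51139678 0.17238796]
36 home [0.55132821 0.20250007] lay [0.51087736 0.1731108 ]
top blue 24687 [294.7  21.7] [  0   0 560  54] [1.1305 0.022  0.238 ]
top blue 1860 [477.3 120.4] [442  90  79  56] [ 0.8218 -0.5576  0.238 ]
top blue 2080 [ 75.3 205
[... 406 characters left out ...]
2 [ 17.8 129.9] [  8 120  18  23] [-0.0235 -0.6835  0.238 ]
scene blue 2153 [491.5 185.9] [458 148  65  70] [0.6826 0.5996 0.238 ]
scene blue 71 [282.9 155.5] [278 151  11  10] [0.3652 0.0712 0.238 ]
scene blue 80 [330. 179.] [325 174  12  11] [0.5036 0.1664 0.238 ]
scene blue 345 [374.3 236.1] [363 216  24  45] [0.7367 0.1932 0.238 ]
scene blue 662 [109.5 399. ] [ 95 376  31  44] [ 0.9462 -0.5288  0.238 ]
scene blue 309 [ 88.6 403. ] [ 79 385  21  35] [ 0.9405 -0.5714  0.238 ]
scene blue 235 [ 70.9 407.1] [ 63 394  17  26] [ 0.9372 -0.6074  0.238 ]
scene blue 158 [ 53.2 411.3] [ 46 402  15  18] [ 0.9343 -0.6431  0.238 ]
scene blue 77 [ 35.2 415.3] [ 29 410  12  10] [ 0.9307 -0.6791  0.238 ]
```

```bash
python3 - <<'E'
from h import *
from scipy.stats import theilslopes
f=load("w2");S=load("scene0");g=f["frame"].min(2).astype(int)
def line(idx,fn):
    r=np.array([(i,fn(i)) for i in idx]);s,c,*_=theilslopes(r[:,1],r[:,0]);e=np.abs(s*r[:,0]+c-r[:,1]);r=r[e<1.5];print(len(r),s);return np.polyfit(r[:,0],r[:,1],1)
k=line(list(range(222,238,2))+list(range(324,340,2))+list(range(204,210))+list(range(352,358)),lambda c:168+np.argmax(np.diff(g[168:188,c]))+.5)
L=line(range(196,245,3),lambda y:190+np.argmax(np.diff(g[y,190:207]))+.5)
R=line(range(184,255,3),lambda y:352+np.argmin(np.diff(g[y,352:368]))+.5)
cs=[]
for q in(L,R):
    y=180
    for _ in range(9): x=np.polyval(q,y);y=np.polyval(k,x)
    cs.append((x,y))
P=[onz(f,c,.015) for c in cs];d=(P[0]-P[1])[:2];print(cs,P,np.linalg.norm(d))
print("yaw short",np.degrees(np.arctan2(d[0],-d[1])))
for q in(L,R):
    a,b=[onz(f,(np.polyval(q,y),y),.015) for y in(196,245)];v=b-a;print("side yaw",np.degrees(np.arctan2(v[1],v[0])))
m=(P[0]+P[1])[:2]/2
print(tri((f,cs[1]),(S,(317.5,203)))[0],tri((f,cs[0]),(S,(292,233.7)))[0])
for yaw in(35.,35.6):
    u=np.array([np.cos(np.radians(yaw)),np.sin(np.radians(yaw))]);print(yaw,"home",m+.135*u,"lay",m+.085*u)
# bar edges in wrist image -> bar axis lateral at z=.238 ; rows clear
for y in(60,130,200):
    l=225+np.argmax(np.abs(np.diff(g[y,225:260])))+.5;r=305+np.argmax(np.abs(np.diff(g[y,305:340])))+.5;print(y,l,r,onz(f,((l+r)/2,y),.238))
E
```

```text
28 -0.008333333333333333
17 0.07142857142857142
24 -0.047619047619047616
[(np.float64(200.53868898946823), np.float64(180.08264407987687)), (np.float64(360.805156307009), np.float64(178.2641132375719))] [array([0.48699881, 0.05909011, 0.015     ]), array([0.3941027 , 0.18877873, 0.015     ])] 0.15952688688871902
yaw short 35.614069321687346
side yaw 35.68124918352947
side yaw 35.685067707073614
[0.39417082 0.18976678 0.01003302] [0.48902776 0.05994162 0.00970622]
35.0 home [0.55113628 0.20136724] lay [0.51017868 0.17268842]
35.6 home [0.55031936 0.20252102] lay [0.50966432 0.17341487]
60 239.5 320.5 [0.37219275 0.07527234 0.238     ]
130 242.5 317.5 [0.39086952 0.0883287  0.238     ]
200 245.5 315.5 [0.41114391 0.1027222  0.238     ]
```

The edges agree: base width 159.5 mm (160 given), and all three give a yaw of 35.65°. That puts home at about (0.5503, 0.2026) and the lay-in pose at about (0.5096, 0.1735). Go above it and descend.

Call:
{"api": "play_rows", "payload": {"series": [[[0.0235, 0.0168, 0, 0, 0, 0.85, 0], [0.0235, 0.0168, 0, 0, 0, 0, 0], [0.0235, 0.0168, 0, 0, 0, 0, 0], [0, 0, -0.03, 0, 0, 0, 0], [0, 0, -0.04, 0, 0, 0, 0], [0, 0, -0.04, 0, 0, 0, 0], [0, 0, -0.03, 0, 0, 0, 0], [0, 0, -0.014, 0, 0, 0, 0], [0, 0, 0, 0, 0, 0, 0]]]}}

```text
time: 6.05
tool_pos: [0.5082, 0.1732, 0.0629]
tool_rot: [-0.003, -0.307, 0.952, 0.0]
contact_force: [-0.3, -0.7, -4.4]
gripper_width: 0.282
grasp_force: 60.2
```

```bash
python3 - <<'E'
from h import *
p,M,s=pose();print(s["time"],p,"toolx yaw",np.degrees(np.arctan2(M[1,0],M[0,0])),s["contact_force"])
f=grab("scene","scene2.png")
c=cv2.resize(f["frame"][170:275,275:415],(800,600),interpolation=cv2.INTER_CUBIC);cv2.imwrite("pics/c2.png",c)
E
```

```text
6.05 [0.5082273  0.17318006 0.06289896] toolx yaw -144.25531012077963 [-0.29193992 -0.68910112 -4.42177432]
```

View pics/c2.png

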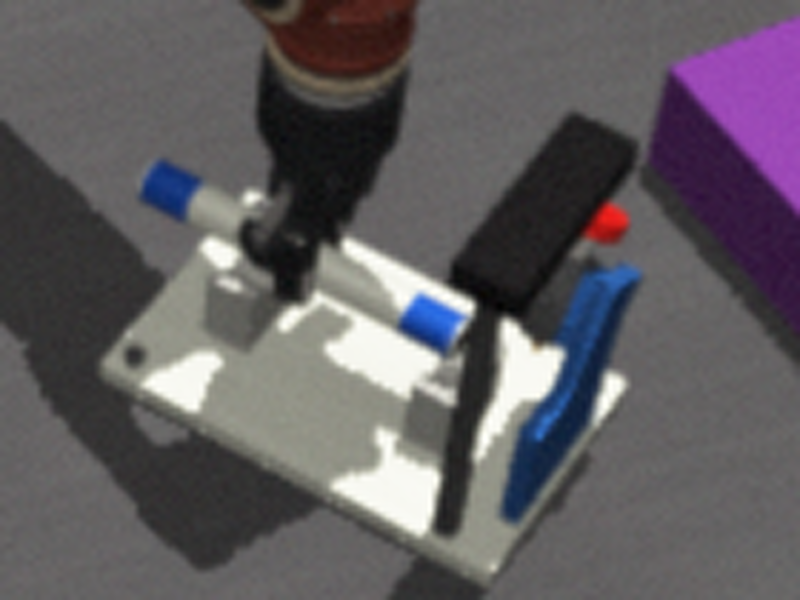

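The crop shows the bar above the vees: front end at about (462,330), short of the marker and stop, fingers between the vees. Lower gently.

Call:
{"api": "play_rows", "payload": {"series": [[[0.001, 0, -0.008, 0, 0, 0, 0], [0, 0, -0.006, 0, 0, 0, 0], [0, 0, -0.003, 0, 0, 0, 0], [0, 0, 0, 0, 0, 0, 0]]]}}

```text
time: 6.5
tool_pos: [0.5109, 0.1735, 0.0482]
tool_rot: [-0.0, -0.307, 0.952, 0.0]
contact_force: [-0.7, -0.7, -4.7]
gripper_width: 0.283
grasp_force: 60.2
```

Call:
{"api": "play_rows", "payload": {"series": [[[0, 0, -0.002, 0, 0, 0, 0], [0, 0, -0.001, 0, 0, 0, 0], [0, 0, 0, 0, 0, 0, 0]]]}}

```text
time: 6.8
tool_pos: [0.511, 0.1735, 0.0452]
tool_rot: [-0.0, -0.307, 0.952, -0.0]
contact_force: [-0.2, -0.1, -3.5]
gripper_width: 0.281
grasp_force: 60.2
```

Call:
{"api": "play_rows", "payload": {"series": [[[0, 0, -0.002, 0, 0, 0, 0], [0, 0, -0.001, 0, 0, 0, 0], [0, 0, 0, 0, 0, 0, 0]]]}}

```text
time: 7.1
tool_pos: [0.5111, 0.1737, 0.0426]
tool_rot: [0.0, -0.307, 0.952, 0.0]
contact_force: [-1.9, 0.0, -1.4]
gripper_width: 0.286
grasp_force: 60.8
```

```bash
python3 - <<'E'
from h import *
p,M,s=pose();print(s["time"],p,s["contact_force"],s["ft_torque"])
f=grab("scene","scene3.png")
for a,c,b in blue(f,10):
    if 250<c[0]<400: print(a,c,onz(f,c,.061).round(4))
u=np.array([np.cos(np.radians(35.65)),np.sin(np.radians(35.65))])
E
```

```text
7.1 [0.51112789 0.17371982 0.04261555] [-1.87487638  0.04959903 -1.44755204] [ 0.15171633  0.25579746 -0.03018051]
62 [304.4 207.3] [0.4387 0.1214 0.061 ]
346 [374.4 236. ] [0.6194 0.2819 0.061 ]
64 [349.8 230.6] [0.5748 0.2191 0.061 ]
```

The weight is transferring to the vees (Fz from -4.6 to -1.4 N). Open so the bar settles, then grip again and slide.

Call:
{"api": "play_rows", "payload": {"series": [[[0, 0, -0.001, 0, 0, 0, 0.5], [0, 0, 0, 0, 0, 0, 0.5], [0, 0, 0, 0, 0, 0, 0.5], [0, 0, 0, 0, 0, 0, 0.5]]]}}

```text
time: 7.55
tool_pos: [0.5115, 0.1735, 0.0417]
tool_rot: [0.0, -0.307, 0.952, -0.0]
contact_force: [0.1, -0.1, -0.3]
gripper_width: 0.502
grasp_force: 0.0
```

Call:
{"api": "play_rows", "payload": {"series": [[[0, 0, 0, 0, 0, 0, 0.0], [0, 0, 0, 0, 0, 0, 0.0], [0, 0, 0, 0, 0, 0, 0.0], [0, 0, 0, 0, 0, 0, 0.0]]]}}

```text
time: 7.95
tool_pos: [0.5105, 0.1747, 0.0418]
tool_rot: [-0.0, -0.307, 0.952, 0.001]
contact_force: [-3.0, 3.8, 4.1]
gripper_width: 0.288
grasp_force: 58.7
```

Call:
{"api": "play_rows", "payload": {"series": [[[0.0081, 0.0058, 0, 0, 0, 0, 0], [0.0081, 0.0058, 0, 0, 0, 0, 0], [0.0081, 0.0058, 0, 0, 0, 0, 0], [0.0065, 0.0047, 0, 0, 0, 0, 0], [0, 0, 0, 0, 0, 0, 0]]]}}

```text
time: 8.45
tool_pos: [0.5398, 0.1957, 0.0418]
tool_rot: [-0.003, -0.307, 0.952, 0.001]
contact_force: [-10.1, -1.6, 10.4]
gripper_width: 0.285
grasp_force: 59.5
```

Call:
{"api": "play_rows", "payload": {"series": [[[0.0026, 0.0031, 0.001, 0, 0, 0, 0], [0.0033, 0.0023, 0, 0, 0, 0, 0], [0.0033, 0.0023, 0, 0, 0, 0, 0], [0, 0, 0, 0, 0, 0, 0]]]}}

```text
time: 8.85
tool_pos: [0.5504, 0.2033, 0.0419]
tool_rot: [-0.001, -0.307, 0.952, 0.0]
contact_force: [-4.0, -1.7, 2.1]
gripper_width: 0.284
grasp_force: 59.2
```

```bash
python3 - <<'E'
from h import *
p,M,s=pose();print(s["time"],p,s["contact_force"])
f=grab("scene","scene4.png")
for a,c,b in blue(f,10):
    if 250<c[0]<400: print(a,c,onz(f,c,.061).round(4))
c=cv2.resize(f["frame"][170:275,275:415],(800,600),interpolation=cv2.INTER_CUBIC);cv2.imwrite("pics/c4.png",c)
E
```

```text
8.85 [0.55041007 0.20330797 0.04185455] [-3.95867919 -1.72590763  2.09023522]
60 [317.8 214.3] [0.4804 0.1508 0.061 ]
418 [372.6 236.3] [0.6186 0.2761 0.061 ]
```

View pics/c4.png

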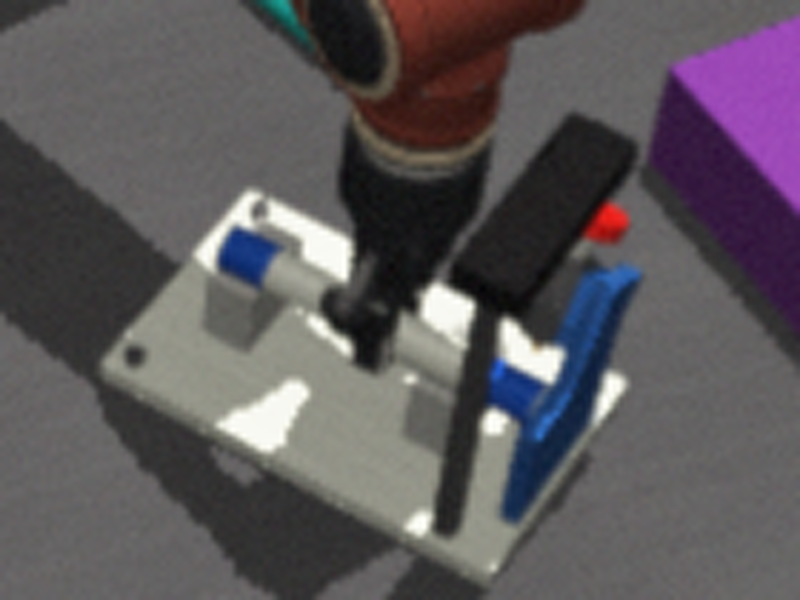

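The bar lies in the vees under the marker, its end near the stop at about (540,400), with only about 4 N resistance, so a few mm probably remain. Continue in small steps until the force rises.

Call:
{"api": "play_rows", "payload": {"series": [[[0.0016, 0.0012, 0, 0, 0, 0, 0], [0.0016, 0.0012, 0, 0, 0, 0, 0], [0, 0, 0, 0, 0, 0, 0]]]}}

```text
time: 9.2
tool_pos: [0.5536, 0.2056, 0.0419]
tool_rot: [-0.001, -0.307, 0.952, 0.0]
contact_force: [-3.7, -1.5, 1.0]
gripper_width: 0.287
grasp_force: 59.3
```

Call:
{"api": "play_rows", "payload": {"series": [[[0.0012, 0.0009, 0, 0, 0, 0, 0], [0, 0, 0, 0, 0, 0, 0]]]}}

```text
time: 9.4
tool_pos: [0.5541, 0.2059, 0.0419]
tool_rot: [-0.002, -0.307, 0.952, -0.0]
contact_force: [-7.3, -3.7, 4.1]
gripper_width: 0.281
grasp_force: 59.5
```

Call:
{"api": "play_rows", "payload": {"series": [[[0.0012, 0.0009, 0, 0, 0, 0, 0], [0, 0, 0, 0, 0, 0, 0]]]}}

```text
time: 9.6
tool_pos: [0.5541, 0.2059, 0.0418]
tool_rot: [-0.004, -0.308, 0.952, -0.001]
contact_force: [-12.8, -8.4, 8.8]
gripper_width: 0.284
grasp_force: 60.0
```

Resistance rose to about 15 N with no further movement: the bar is against the stop. Release, rise, then turn toward the plunger approach.

Call:
{"api": "play_rows", "payload": {"series": [[[-0.0008, -0.0006, 0.0005, 0, 0, 0, 0.6], [0, 0, 0, 0, 0, 0, 0.6], [0, 0, 0, 0, 0, 0, 0.6], [0, 0, 0, 0, 0, 0, 0.6]]]}}

```text
time: 10.0
tool_pos: [0.5565, 0.2072, 0.0432]
tool_rot: [0.001, -0.307, 0.952, -0.0]
contact_force: [0.1, 0.1, -0.3]
gripper_width: 0.597
grasp_force: 0.0
```

Call:
{"api": "play_rows", "payload": {"series": [[[0, 0, 0.02, 0, 0, 0, 0.6], [0, 0, 0.04, 0, 0, 0, 0.6], [0, 0, 0.04, 0, 0, 0, 0.6], [0, 0, 0.04, 0, 0, 0, 0], [0, 0, 0.04, 0, 0, 0, 0], [0, 0, 0.04, 0, 0, 0, 0], [0, 0, 0.04, 0, 0, 0, 0]]]}}

```text
time: 10.7
tool_pos: [0.5559, 0.2071, 0.3047]
tool_rot: [0.001, -0.307, 0.952, 0.0]
contact_force: [0.2, 0.4, 0.4]
gripper_width: 0.001
grasp_force: 0.0
```

Call:
{"api": "play_rows", "payload": {"series": [[[-0.0026, 0.0166, 0, 0, 0, -8.2, 0], [-0.0026, 0.0166, 0, 0, 0, -8.2, 0], [-0.0026, 0.0166, 0, 0, 0, -8.2, 0], [-0.0026, 0.0166, 0, 0, 0, -8.2, 0], [-0.0026, 0.0166, 0, 0, 0, -8.2, 0], [-0.0026, 0.0166, 0, 0, 0, -8.2, 0], [-0.0026, 0.0166, 0, 0, 0, -8.2, 0], [-0.0026, 0.0166, 0, 0, 0, -8.2, 0], [-0.0026, 0.0166, 0, 0, 0, -8.2, 0], [-0.0026, 0.0166, 0, 0, 0, -8.2, 0]]]}}

```text
time: 11.7
tool_pos: [0.5299, 0.3738, 0.3028]
tool_rot: [0.0, 0.395, 0.919, 0.0]
contact_force: [0.1, -0.9, -0.3]
gripper_width: -0.001
grasp_force: 0.0
```

Call:
{"api": "play_rows", "payload": {"series": [[[0, 0, 0, 0, 0, -8.0, 0], [0, 0, 0, -6.5, -4.66, 0, 0], [0, 0, 0, -6.5, -4.66, 0, 0], [0, 0, 0, -6.5, -4.66, 0, 0], [0, 0, 0, -6.5, -4.66, 0, 0], [0, 0, 0, 0, 0, 0, 0], [0, 0, 0, 0, 0, 0, 0]]]}}

```text
time: 12.4
tool_pos: [0.5295, 0.3735, 0.3022]
tool_rot: [0.244, 0.437, 0.856, -0.126]
contact_force: [0.4, 0.5, 0.7]
gripper_width: -0.002
grasp_force: 0.0
```

```bash
python3 - <<'E'
from h import *
p,M,s=pose();print(s["time"],p,s["contact_force"],M.round(3).tolist(),s["joint_pos"].round(2),s["gripper_width"])
f=grab("wrist","w5.png");S=grab("scene","scene5.png");T=grab("top","top5.png")
for n,g in(("w",f),("S",S),("T",T)):
    h=cv2.cvtColor(g["frame"],cv2.COLOR_BGR2HSV);m=cv2.inRange(h,(0,150,70),(8,255,255))|cv2.inRange(h,(174,150,70),(180,255,255))
    k,l,st,ce=cv2.connectedComponentsWithStats(m)
    for i in range(1,k):
        if st[i,4]>15:print(n,st[i],ce[i].round(1))
print("pred top",proj(f,(.58,.2984,.156)),proj(S,(.58,.2984,.156)),proj(T,(.58,.2984,.156)))
for a,c,b in blue(S,10):
    if 250<c[0]<400: print(a,c,onz(S,c,.061).round(4))
E
```

```text
12.4 [0.52953547 0.37351794 0.30217044] [0.43323546 0.50335048 0.74591099] [[-0.498, 0.811, 0.308], [0.688, 0.586, -0.429], [-0.528, -0.002, -0.849]] [ 0.73  0.13  1.49 -0.55  1.59  0.11] -0.0018123669539479854
w [ 520   80   40  104 1844] [546.4 118.9]
w [543 151   8   9  23] [546.3 155.1]
w [ 259  162   40   42 1341] [278.6 182.3]
S [ 309    0  139   73 3025] [382.5  29.9]
S [445  42  16  31  96] [455.3  56.2]
S [269  48   8  19  91] [271.9  57. ]
S [238  50   9   6  25] [242.6  52.7]
S [233  58  21  13 143] [243.8  63.6]
S [423  75  17  13 118] [432.   80.6]
S [203 131  56  32 615] [229.6 150.3]
S [377 205   8   7  39] [380.9 208.6]
S [ 459  254  101   77 5820] [512.1 292.1]
T [  91   67   88   63 3596] [135.6  98.5]
T [200 188  11  11  80] [204.1 193.1]
pred top [278.44088362 181.27759181] [378.20751429 205.17313433] [204.45806775 193.10746287]
61 [319.2 214.7] [0.4834 0.1543 0.061 ]
419 [373.  236.2] [0.6187 0.2775 0.061 ]
```

View pics/w5.png

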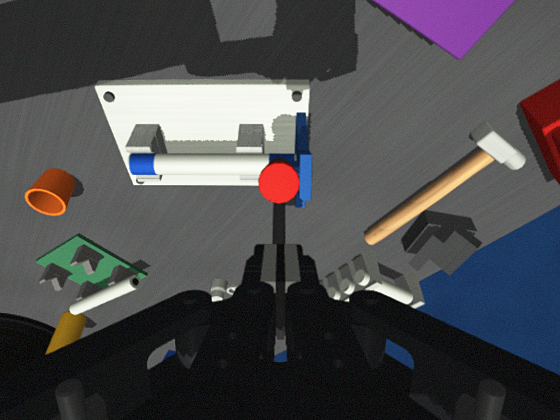

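The head at (278.6,182.3) lies within 1 px of my prediction, and the top view agrees too. The bar's blue end is seen against the stop. Approach along the plunger axis.

Call:
{"api": "play_rows", "payload": {"series": [[[0.0113, -0.017, -0.033, 0, 0, 0, 0], [0.0113, -0.017, -0.033, 0, 0, 0, 0], [0.0113, -0.017, -0.033, 0, 0, 0, 0], [0.0113, -0.017, -0.033, 0, 0, 0, 0], [0, 0, 0, 0, 0, 0, 0], [0, 0, 0, 0, 0, 0, 0]]]}}

```text
time: 13.15
tool_pos: [0.5756, 0.3039, 0.1711]
tool_rot: [0.245, 0.439, 0.855, -0.126]
contact_force: [0.7, 0.3, 1.1]
gripper_width: -0.0
grasp_force: 0.0
```

Call:
{"api": "play_rows", "payload": {"series": [[[0.0015, -0.0021, -0.0042, 0, 0, 0, 0], [0.0015, -0.0021, -0.0042, 0, 0, 0, 0], [0.0015, -0.0021, -0.0042, 0, 0, 0, 0], [0.0009, -0.0013, -0.0026, 0, 0, 0, 0], [0, 0, 0, 0, 0, 0, 0]]]}}

```text
time: 13.65
tool_pos: [0.5806, 0.2977, 0.156]
tool_rot: [0.245, 0.438, 0.856, -0.126]
contact_force: [-1.4, 0.8, 4.6]
gripper_width: -0.003
grasp_force: 1.9
```

Contact with the head is exactly where predicted, at about 5 N. Now press.

Call:
{"api": "play_rows", "payload": {"series": [[[0.0012, -0.0017, -0.0034, 0, 0, 0, 0], [0.0012, -0.0017, -0.0034, 0, 0, 0, 0], [0.0012, -0.0017, -0.0034, 0, 0, 0, 0], [0, 0, 0, 0, 0, 0, 0]]]}}

```text
time: 14.05
tool_pos: [0.5841, 0.293, 0.1468]
tool_rot: [0.245, 0.438, 0.856, -0.126]
contact_force: [-6.7, 3.9, 9.0]
gripper_width: -0.0
grasp_force: 5.4
```

Call:
{"api": "play_rows", "payload": {"series": [[[0.0006, -0.0009, -0.0017, 0, 0, 0, 0], [0, 0, 0, 0, 0, 0, 0]]]}}

```text
time: 14.25
tool_pos: [0.5844, 0.2927, 0.1461]
tool_rot: [0.245, 0.438, 0.856, -0.125]
contact_force: [-8.7, 4.2, 10.9]
gripper_width: 0.0
grasp_force: 6.9
```

Call:
{"api": "play_rows", "payload": {"series": [[[0.0005, -0.0006, -0.0013, 0, 0, 0, 0], [0, 0, 0, 0, 0, 0, 0]]]}}

```text
time: 14.45
tool_pos: [0.5845, 0.2927, 0.146]
tool_rot: [0.245, 0.439, 0.856, -0.125]
contact_force: [-14.0, 6.1, 15.7]
gripper_width: -0.0
grasp_force: 10.2
```

Travel from the top is about 12 mm, and axial force is about 20 N with no more motion, so it is at its stop. One small extra push, then retreat along the axis.

Call:
{"api": "play_rows", "payload": {"series": [[[0.0004, -0.0006, -0.0011, 0, 0, 0, 0], [0, 0, 0, 0, 0, 0, 0], [0, 0, 0, 0, 0, 0, 0]]]}}

```text
time: 14.75
tool_pos: [0.5846, 0.2927, 0.146]
tool_rot: [0.245, 0.439, 0.856, -0.125]
contact_force: [-17.2, 7.6, 19.9]
gripper_width: -0.0
grasp_force: 13.0
```

```bash
python3 - <<'E'
from h import *
p,M,s=pose();a=np.array([-.3089,.4306,.848]);F=s["contact_force"];print(s["time"],p,F,"axial",F@a,"travel",(np.array([.58,.2984,.156])-p)@a)
E
```

```text
14.75 [0.58459811 0.2926956  0.14598187] [-17.2409679    7.59772212  19.93600953] axial 25.50305021234542 travel 0.012372044312477737
```

Call:
{"api": "play_rows", "payload": {"series": [[[-0.0015, 0.0021, 0.0042, 0, 0, 0, 0], [-0.0031, 0.0043, 0.0085, 0, 0, 0, 0], [-0.0062, 0.0086, 0.017, 0, 0, 0, 0], [-0.0105, 0.0146, 0.029, 0, 0, 0, 0], [-0.0124, 0.0172, 0.034, 0, 0, 0, 0], [-0.0124, 0.0172, 0.034, 0, 0, 0, 0], [-0.0124, 0.0172, 0.034, 0, 0, 0, 0], [0, 0, 0, 0, 0, 0, 0], [0, 0, 0, 0, 0, 0, 0]]]}}

```text
time: 15.65
tool_pos: [0.5272, 0.3719, 0.3026]
tool_rot: [0.245, 0.438, 0.856, -0.125]
contact_force: [-0.2, -0.4, -0.6]
gripper_width: 0.005
grasp_force: 0.0
```

```bash
python3 - <<'E'
from h import *
p,M,s=pose();print(s["time"],p,s["contact_force"])
f=grab("wrist","w6.png");S=grab("scene","scene6.png")
h=cv2.cvtColor(f["frame"],cv2.COLOR_BGR2HSV);m=cv2.inRange(h,(0,150,70),(8,255,255))|cv2.inRange(h,(174,150,70),(180,255,255))
k,l,st,ce=cv2.connectedComponentsWithStats(m)
for i in range(1,k):
    if st[i,4]>300:print(st[i],ce[i].round(1))
a=np.array([-.3089,.4306,.848]);t=np.array([.58,.2984,.156]);print("up",proj(f,t),"down",proj(f,t-.012*a))
for a,c,b in blue(S,10):
    if 250<c[0]<400: print(a,c,onz(S,c,.061).round(4))
cv2.imwrite("pics/c6.png",np.hstack([cv2.resize(f["frame"][60:220,80:340],(400,246)),cv2.resize(S["frame"][180:270,285:400],(400,313))[:246]]))
E
```

```text
15.65 [0.52723438 0.37186512 0.30264825] [-0.15081582 -0.37277188 -0.55802425]
[ 521   78   39  104 1941] [546.5 118.8]
[ 261  160   40   42 1342] [280.7 180.7]
up [281.18110833 180.55881469] down [281.12031957 178.0194991 ]
61 [319.2 214.7] [0.4834 0.1543 0.061 ]
420 [373.1 236.1] [0.6184 0.278  0.061 ]
```

View pics/c6.png

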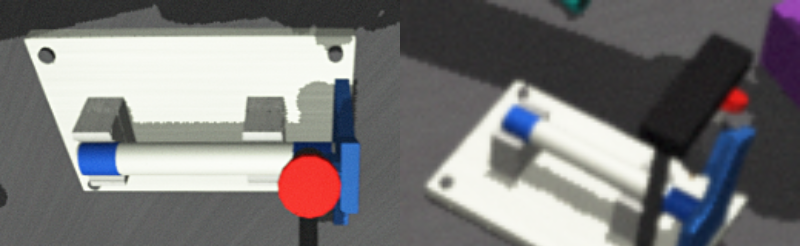

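The head is back up (row 180.7 against 180.6 predicted for up). The bar hasn't moved since it reached the stop (band at 319.2,214.7 before and after the press), and it still lies in both vees against the blue stop. The arm is clear, so I hand it in.

```bash
python3 -c "
from plant import manip
print(manip.job_done())"
```

```text
the job is handed in; nothing more can be done
None
```

The blue-banded bar lies home in the vees against the blue stop, the plunger was pressed to its stop and sprang back up, and I handed the job in at about 16 s of robot time; no verdict was returned.

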